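# Gauge the seat depth of a cannula nest

### The job

Check how deep the stop sits in the blue nest's bore: take the depth gauge out of its white rack by the handle, lower its rod into the bore and push on gently, with the bridge lying flat on the nest's top face, until the rod bottoms out on the stop, and keep it lightly pressed home there for about a second. Then lift it straight out and stand it back in the same hole of the rack, released, with the rod still showing the depth you felt. Do not press the gauge on the nest harder than 20 N, and leave the other things on the table alone.

Things in the scene. Friction and masses are not known exactly. Their poses are not given: they have to be found in the camera images.
- depth_gauge: Depth gauge: a level steel bridge bar 22 x 70 x 12 mm, with a collar (19 mm across, 4 mm high) on its top and a 10 mm steel rod upright through its middle. Origin: centre of the bridge's flat underside, on the rod's axis; z up along the rod, y along the 70 mm length of the bridge. Weighs about 0.17 kg. It starts in the rack's hole.
- gauge_rod (a joint): How far the rod's tip stands out below the bridge's underside (m, 0 to 0.050; the gauge's reading). It starts at 0.010 to 0.018. Friction holds the rod: it slides in the bridge only when about 5 N pushes or pulls it along, and stays where it is left. More = rod farther down.
- gauge_tip (a point): The lower end of the gauge's rod, on its axis. The rod is 10 mm across; its last 3 mm taper to 5.4 mm.
- gauge_handle (a point): Centre of the gauge's dark ribbed handle at the top of the rod, 85 mm above the rod's tip and moving with the rod. The handle is 14 mm across the flats in the gauge's y, 20 mm in its x, 30 mm high; grasp it across the 14 mm with the tool pointing down.
- nest: The nest: a fixed blue block 116 x 70 x 50 mm (x, y, z), its last 12 mm at each x end 5 mm lower, then a small screwed-down flange (174 mm over all, 12 mm high). Origin: centre of its underside, under the bore; z up. Rigid; it does not move.
- bore_mouth (a point): Point on the bore's axis at the level of the nest's flat top face (50 mm up). Here is a round counterbore 34 mm across and 6 mm deep; in the middle of its floor a plain blind bore 12 mm across goes on down. Its floor is a rigid brass stop, 22 to 40 mm below the top face: set differently each time, not reported.
- rack: The gauge rack: a fixed white plastic block 74 x 150 x 56 mm (x, y, z). Origin: in its underside, under the gauge hole, which lies 45 mm from the block's +y end; z up. Two plain pin gauges stand in it at y = -62 and -87 mm, their tops 84 mm above the table.
- rack_hole (a point): Centre of the gauge hole in the rack's top face (56 mm up): 16 mm across, right through. The bridge rests on the top face with the rod hanging in the hole, in any yaw.
- caliper: A digital caliper, 62 x 232 x 15 mm, lying flat at the right; a bystander.
- plug_cup: A clear beaker of black valve plugs, 61 x 61 x 48 mm; a bystander.
- cannula: A clear violet cannula standing on its head, 124 mm high; a bystander.
- spare_nest: A low blue nest with four seats, 52 x 106 x 29 mm, at the right; a bystander, not the nest to be checked.
- marker_pen: A white and blue marker pen, 138 mm long, lying at the right; a bystander.

How it is judged:
By the outcome, as a careful person would: the job done as asked, in the order asked, and still so for the second after the job is handed in, with the robot touching nothing.
It also fails if it takes over 64 s, if anything falls off the work surface, if the arm or the gripper's body presses on something with over 40 N, if the wrist force passes 120 N, or if a joint passes its speed limit or range.

### The arm

A 6-joint arm with a two-finger parallel gripper is mounted at the origin on a cart in front of the work surface, level with it; the furniture and walls round the work are solid. World frame = base frame: x ahead of the robot, y to its left, z up, the work surface at z = 0. Lengths are in mm, angles in degrees, forces in N, time in s.
With the tool pointing down it reaches from about 300 to 850 mm from the base axis. Payload 5.4 kg.
Tool frame: the origin (TCP) lies between the finger pads, 19 mm behind the fingertips; this is the grasp point; z points along the fingers, y is the line along which they close (so a half turn about z gives the same grasp; the last joint's range is limited). The gripper opens to 85 mm and grips with 20 to 120 N. Pads are 22 mm wide; open, the fingers measure 114 mm over their backs; the gripper's body (76 mm by 85 mm) begins 54 mm behind the grasp point. The pads swing forward as they close: fully open they stand 13 mm farther back than shut.
Start: joints at [-76.095, 9.076, 91.501, -0, 79.423, -12.038], TCP at [251.529, -517.049, 249.999] pointing down, gripper open.
Joint ranges: [-166.64, 166.64], [-54.1, 131.32], [10.49, 154.53], [-73.88, 253.88], [9.74, 151.15], [-171.62, 171.62]. Speed limits (degrees/s): [147.25, 147.25, 180, 180, 180, 180].

### API

Orientations are given as [roll, pitch, yaw] about the fixed x, y, z axes, in that order (R = Rz(yaw) Ry(pitch) Rx(roll)).
In Python, from bench import env gives the robot as it stands.
- The arm moves only by the shell command python3 -m creep 'ROWS' [FORCE]. ROWS is a JSON object whose one key "motion" holds a list of rows, each an object with "offset": the shift along the world's x, y, z in units of 40 mm (1.0 is 40 mm), a list of three; "angular": the turn, a rotation vector about the world's x, y, z in units of 6 degrees (1.0 is 6 degrees), a list of three; "gripper": the opening, from 0 (shut) to 1 (fully open). A call has exactly 8 rows; each row shifts and turns the commanded pose from where the row before left it; what a row does not reach is not made up. A row lasts 1/10 s, in which the tool goes at most 50 mm and 8.59 degrees, less where a joint would pass 70% of its speed; a pose out of reach is approached as far as the arm can. A call is refused whole if a number of a shift passes 1 or a number of a turn 1, either way. A call with a gripper value outside its range is refused whole. The fingers move at their own pace and stop on an object; FORCE is the grip in N (left out, the last holds). Time passes only in rows, so rows that do not move let the fingers close, or fill a call up. It gives the time, the measured TCP pose, the force, the opening and the grip force at its end, in the units of the state.
- env.state(): the state, without advancing time (a new reading comes with each control period).
- env.capture(name): name is "scene" or "top" or "wrist"; returns a dict with "pixels" (420x560x3 uint8, blue, green, red), "depth" (420x560 float32, mm along the optical axis (not along the pixel's ray), 0 where there is no reading), "mtx" (3x3 intrinsics, pixels), "k1" (the pictures are not rectified: a ray, as slopes to the right and down, at radius r is drawn at 1 + k1 r^2 times it, then the intrinsics apply), "extrinsics" (4x4, takes a point from camera to world coordinates). Camera axes: x right, y up, looking along -z (the intrinsics and any distortion apply to the point x, -y, -z); pixel columns grow to the right and rows downward; lengths in mm; the calibration is good to about 2 mm. A picture is of the moment at which its call begins.
- env.job_done(): hands the job in; it is judged then, once.
Trained networks look in the newest picture that a camera, given by its name, has taken for a name from the list of things; names that differ only in an ending like _2 or _b are one class to them, and where a whole thing is asked for, a point or a joint stands for the part that bears it (a point fixed in the world has none). Each returns a list of dicts, best first, with "score" (0 to 1); they miss things now and then, are a little off and sometimes report something else, mostly with a low value. They report only what shows in the picture. A call takes as long as a camera call.
- env.look_for(label, camera): "bbox" ([left, top, width, height] in pixels, round what is visible of it).
- env.cut_out(label, camera): "pixels" (420x560 bool, what is visible of it) and "bbox" ([left, top, width, height] in pixels, round what is visible of it).
- env.spot_point(label, camera): "point" ([column, row] in pixels: a listed point, or the origin of a listed thing).
The state is a dict: "t": time; "joint_pos": joint angles; "joint_velocities": joint speeds; "joint_torque": joint torques, N m; "tool_pos": TCP position; "orientation": TCP orientation; "force": force on the tool from outside, world axes, zero at the start; "wrist_torque": the same for the moment, N m; "gripper_width": opening from 0.0 (shut) to 1.0 (fully open); "grip_force": force on a finger pad.
Only numpy, scipy, OpenCV 4.12 (cv2) and the standard library are available. Lean on these libraries where they do the work, as an engineer would, in place of code of your own. Each camera call takes 0.05 s, during which the arm holds its last target. There are 200 camera calls.

## Working session

There is one attempt and no reset: what is moved stays moved. The work goes in short steps, Python scripts to look and compute and a shell command to move; the robot and the scene stay as the last step left them, time stands still between calls to the robot, and variables do not carry over. Pictures are saved under pics/ and viewed, at most 10 in all, crops included, and the job is handed in when it is done.

```bash
mkdir -p pics; cat > h.py <<'E'
import numpy as np, cv2
from bench import env
def ray(c,p):
    K=np.array(c["mtx"]);u=cv2.undistortPoints(np.array([[p]],float),K,np.array([c["k1"],0,0,0,0.]))[0,0]
    return np.array([u[0],-u[1],-1.])
def onz(c,p,z):
    E=np.array(c["extrinsics"]);d=E[:3,:3]@ray(c,p);o=E[:3,3];return o+d*(z-o[2])/d[2]
def cloud(c):
    D=c["depth"];h,w=D.shape;g=np.stack(np.meshgrid(np.arange(w),np.arange(h)),-1).reshape(-1,1,2).astype(float)
    u=cv2.undistortPoints(g,np.array(c["mtx"]),np.array([c["k1"],0,0,0,0.])).reshape(h,w,2)
    P=np.stack([u[...,0]*D,-u[...,1]*D,-D],-1);E=np.array(c["extrinsics"]);return P@E[:3,:3].T+E[:3,3]
def save(c,n): cv2.imwrite("pics/"+n+".png",c["pixels"])
E
python3 - <<'E'
from h import *
for n in ("top","scene"):
    c=env.capture(n);save(c,n+"1");P=cloud(c);print(n,np.array(c["extrinsics"])[:3,3])
    for l,z in (("gauge_handle",None),("rack_hole",56),("bore_mouth",50),("nest",0),("rack",0),("depth_gauge",56)):
        for r in env.spot_point(l,n)[:2]:
            p=r["point"];v=P[int(p[1]),int(p[0])]
            print(l,round(r["score"],2),np.round(p,1),"depth",v.round(1),"onz",None if z is None else onz(c,p,z).round(1))
    for l in ("nest","rack","depth_gauge"):
        for r in env.cut_out(l,n)[:1]:
            m=r["pixels"]&(c["depth"]>0);Q=P[m];print(l,r["bbox"],m.sum())
            for lo,hi in ((46,53),(53,59),(64,71),(71,120)):
                q=Q[(Q[:,2]>lo)&(Q[:,2]<hi)]
                if len(q)>20:
                    b=cv2.minAreaRect(q[:,:2].astype(np.float32));print(lo,hi,len(q),np.round(b[0],1),np.round(b[1],1),round(b[2],1),np.median(q[:,2]).round(1))
E
```

```text
top [ 225.98386769 -141.68676341 1404.18563459]
gauge_handle 0.57 [354.3 164.8] depth [ 614.8 -369.7   29. ] onz None
gauge_handle 0.47 [260.2 187.7] depth [ 533.5 -110.5  143.4] onz None
rack_hole 0.67 [386.  162.6] depth [ 621.8 -463.4   10.9] onz [ 607.3 -452.9   56. ]
rack_hole 0.66 [262.1 195.4] depth [ 528.4 -113.2   74.7] onz [ 531.5 -113.    56. ]
bore_mouth 0.95 [173.8 205.8] depth [520.2 129.6  38.3] onz [515.4 125.1  50. ]
bore_mouth 0.37 [377.5 192.7] depth [ 537.5 -431.1    7.3] onz [ 526.  -423.5   50. ]
nest 0.75 [178.7 210.9] depth [503.7 114.1  48.7] onz [511.  121.4   0. ]
rack 0.83 [264.8 200.6] depth [ 516.6 -117.7   66. ] onz [ 529.1 -118.7    0. ]
depth_gauge 0.66 [383.6 164.7] depth [ 609.4 -448.8   35.8] onz [ 601.7 -445.7   56. ]
depth_gauge 0.52 [266.5 197.1] depth [ 523.2 -123.4   71.4] onz [ 526.3 -124.5   56. ]
nest [158.5, 179.3, 32.6, 64.3] 1510
46 53 675 [511.7 127.6] [114.5  70.4] 7.8 49.1
53 59 92 [512.8 127. ] [88.2 67.2] 7.1 54.3
rack [222.4, 177.5, 58.6, 42.5] 1636
46 53 261 [526.3 -85.7] [ 76.1 149.5] 10.2 51.7
53 59 884 [526.8 -85.7] [ 75.1 150.
[... 570 characters left out ...]
8.8 298.8] depth [530.6 124.1  42.9] onz [523.8 128.3  50. ]
nest 0.97 [194.6 316.9] depth [486.9 155.7  51.1] onz [511.2 133.1   0. ]
rack 0.59 [249.7 240.7] depth [508.6 -73.3  57.5] onz [ 537.9 -116.4    0. ]
depth_gauge 0.84 [253.1 225.2] depth [ 523.4 -112.6   66.9] onz [ 529.1 -121.1   56. ]
nest [154.7, 282.1, 82.1, 54.3] 2660
46 53 1136 [512.9 127.5] [112.8  71.8] 10.0 49.5
rack [217.2, 212.7, 55.0, 68.7] 2064
46 53 149 [528.1 -85.7] [ 75.2 155.1] 9.5 50.7
53 59 988 [528.3 -85. ] [ 75.6 152.2] 10.1 55.5
71 120 73 [520.1 -41.9] [13.6 37.5] 13.9 82.1
depth_gauge [236.2, 195.9, 30.0, 38.7] 375
64 71 159 [ 532.7 -116.1] [67.9 27.6] 7.7 67.4
71 120 77 [ 529.3 -112. ] [20.3 13.3] 45.0 89.6
```

View pics/scene1.png

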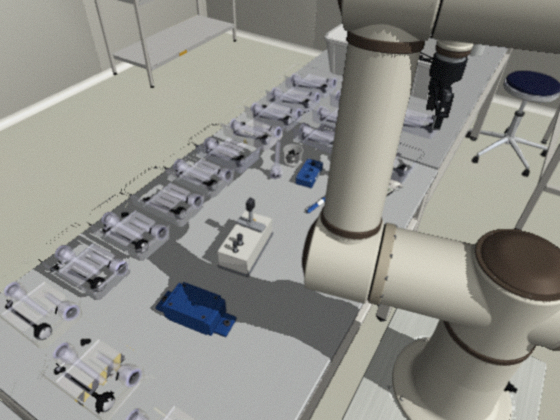

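```bash
python3 - <<'E'
from h import *
s=env.state();print({k:np.round(v,3) for k,v in s.items()})
c=env.capture("top")
for l in ("cannula","plug_cup","caliper","spare_nest"):
    for r in env.cut_out(l,"top")[:1]:
        q=cloud(c)[r["pixels"]&(c["depth"]>0)];print(l,r["score"],np.percentile(q,[5,95],axis=0).round())
c=env.capture("scene");P=cloud(c)
# handle estimate
m=env.cut_out("depth_gauge","scene")[0]["pixels"];q=P[m];q=q[q[:,2]>85];print(len(q),q.mean(0),q.max(0),q.min(0),np.sort(q[:,2])[-15:].round(1))
E
```

```text
{'t': np.float64(1.0), 'joint_pos': array([-7.6093e+01,  9.0750e+00,  9.1503e+01, -1.0000e-03,  7.9423e+01,
       -1.2038e+01]), 'joint_velocities': array([-0.096, -0.065,  0.019, -0.06 , -0.001, -0.013]), 'joint_torque': array([ 0.0000e+00, -3.9602e+01, -3.3171e+01, -0.0000e+00,  1.0000e-03,
        0.0000e+00]), 'tool_pos': array([ 251.539, -517.036,  249.991]), 'orientation': array([-1.79999e+02,  1.00000e-03,  2.59460e+01]), 'force': array([-0.171,  0.577, -1.094]), 'wrist_torque': array([ 0.044, -0.004,  0.024]), 'grip_force': np.float64(0.0), 'gripper_width': np.float64(1.002)}
cannula 0.74 [[ 606. -392.   11.]
 [ 635. -359.  116.]]
plug_cup 0.76 [[ 589. -490.    5.]
 [ 642. -437.   49.]]
caliper 0.73 [[ 310. -524.    2.]
 [ 367. -330.   17.]]
spare_nest 0.95 [[ 510. -478.    5.]
 [ 563. -380.   28.]]
134 [ 527.53346782 -106.30204963  128.72562543] [540.36832678 509.69162856 816.21490136] [  84.66690048 -125.08855667   85.2962165 ] [141.3 141.6 141.7 141.7 141.7 141.7 142.  142.  142.5 142.5 142.6 142.7
 142.9 143.6 816.2]
```

The scene shows the white rack at about (245,240), with the dark gauge handle at (250,205). The pins are on the near side at about (238,240), and the blue nest is at (195,310). The gauge bridge lies roughly along world x. I'll move above the handle with the jaws closing along x.

```bash
python3 -m creep '{"motion":[{"offset":[0.58,0.84,0],"angular":[0,0,0.97],"gripper":1},{"offset":[0.58,0.84,0],"angular":[0,0,0.97],"gripper":1},{"offset":[0.58,0.84,0],"angular":[0,0,0.97],"gripper":1},{"offset":[0.58,0.84,0],"angular":[0,0,0.97],"gripper":1},{"offset":[0.58,0.84,0],"angular":[0,0,0.97],"gripper":1},{"offset":[0.58,0.84,0],"angular":[0,0,0.97],"gripper":1},{"offset":[0.58,0.84,0],"angular":[0,0,0.97],"gripper":1},{"offset":[0.58,0.84,0],"angular":[0,0,0.97],"gripper":1}]}' 30
python3 -m creep '{"motion":[{"offset":[0.58,0.84,0],"angular":[0,0,0.97],"gripper":1},{"offset":[0.58,0.84,0],"angular":[0,0,0.97],"gripper":1},{"offset":[0.58,0.84,0],"angular":[0,0,0.97],"gripper":1},{"offset":[0.58,0.84,0],"angular":[0,0,0.97],"gripper":1},{"offset":[0,0,0],"angular":[0,0,0],"gripper":1},{"offset":[0,0,0],"angular":[0,0,0],"gripper":1},{"offset":[0,0,0],"angular":[0,0,0],"gripper":1},{"offset":[0,0,0],"angular":[0,0,0],"gripper":1}]}'
python3 - <<'E'
from h import *
s=env.state();print(s["tool_pos"],s["orientation"],s["joint_pos"])
c=env.capture("wrist");save(c,"w1");P=cloud(c);print(np.array(c["extrinsics"]).round(2))
for l,z in (("gauge_handle",127),("rack_hole",56),("bore_mouth",50),("depth_gauge",56)):
    for r in env.spot_point(l,"wrist")[:2]:
        p=r["point"];print(l,round(r["score"],2),np.round(p,1),P[int(p[1]),int(p[0])].round(1),onz(c,p,z).round(1))
for l in ("rack","depth_gauge","nest"):
    for r in env.cut_out(l,"wrist")[:1]:
        m=r["pixels"]&(c["depth"]>0);Q=P[m];print(l,r["bbox"],m.sum())
        for lo,hi in ((46,53),(53,59),(64,70),(70,120),(120,160)):
            q=Q[(Q[:,2]>lo)&(Q[:,2]<hi)]
            if len(q)>20:
                b=cv2.minAreaRect(q[:,:2].astype(np.float32));print(lo,hi,len(q),np.round(b[0],1),np.round(b[1],1),round(b[2],1),np.median(q[:,2]).round(1))
E
```

```text
t: 2.15
tool_pos: [437.9, -246.8, 250.2]
orientation: [180.0, 0.0, 72.7]
force: [1.8, -0.5, -0.0]
gripper_width: 1.002
grip_force: 0.0
t: 2.95
tool_pos: [529.5, -114.9, 250.0]
orientation: [-180.0, 0.0, 95.7]
force: [0.4, 0.4, -0.1]
gripper_width: 1.0
grip_force: 0.0
[ 529.46222337 -114.9134318   250.02399849] [-1.79991982e+02  9.68303315e-03  9.56632023e+01] [-2.50243314e+01  4.15763147e+00  9.68527023e+01 -1.26519723e-02
  7.89916200e+01 -3.06851169e+01]
[[ 1.0000e+00 -9.0000e-02 -3.0000e-02  5.2153e+02]
 [ 1.0000e-01  9.4000e-01  3.2000e-01 -3.0920e+01]
 [-0.0000e+00 -3.2000e-01  9.5000e-01  3.7376e+02]
 [ 0.0000e+00  0.0000e+00  0.0000e+00  1.0000e+00]]
gauge_handle 0.76 [284.2 212.8] [ 529.2 -107.3  142. ] [ 530.  -112.9  127. ]
rack_hole 0.75 [286.1 191.7] [ 531.3 -108.5   72.3] [ 532.1 -113.4   56. ]
rack_hole 0.7 [267.4 381.3] [ 524.  -103.9  305. ] [ 533.5 -368.8   56. ]
depth_gauge 0.83 [284.6 193.8] [ 529.4 -108.8   79.6] [ 530.7 -115.8   56. ]
rack [239.6, 80.4, 82.4, 155.0] 9001
53 59 8584 [526.  -84.5] [ 74.4 150.2] 9.7 55.8
70 120 351 [519.2 -40.8] [13.4 37.4] 7.1 83.7
depth_gauge [247.7, 182.7, 72.6, 53.3] 2158
53 59 166 [ 532.5 -129.9] [73.2 55.7] 5.6 56.1
64 70 1163 [ 531.1 -113.1] [69.9 21.3] 5.7 67.6
70 120 215 [ 530.6 -109.6] [17.8 12.9] 4.0 72.4
120 160 540 [ 531.2 -113.2] [14.1 19.9] 6.2 140.9
nest [238.1, 76.7, 86.5, 159.9] 8882
53 59 8498 [526.1 -84.5] [ 74.4 150.3] 9.8 55.8
70 120 351 [519.2 -40.8] [13.4 37.4] 7.1 83.7
```

```bash
python3 -m creep '{"motion":[{"offset":[0.04,0.04,-0.75],"angular":[0,0,0],"gripper":1},{"offset":[0,0,-0.75],"angular":[0,0,0],"gripper":1},{"offset":[0,0,-0.75],"angular":[0,0,0],"gripper":1},{"offset":[0,0,-0.6],"angular":[0,0,0.05],"gripper":1},{"offset":[0,0,-0.25],"angular":[0,0,0],"gripper":1},{"offset":[0,0,0],"angular":[0,0,0],"gripper":1},{"offset":[0,0,0],"angular":[0,0,0],"gripper":0.5},{"offset":[0,0,0],"angular":[0,0,0],"gripper":0.3}]}' 30
python3 -m creep '{"motion":[{"offset":[0,0,0],"angular":[0,0,0],"gripper":0},{"offset":[0,0,0],"angular":[0,0,0],"gripper":0},{"offset":[0,0,0],"angular":[0,0,0],"gripper":0},{"offset":[0,0,0],"angular":[0,0,0],"gripper":0},{"offset":[0,0,0],"angular":[0,0,0],"gripper":0},{"offset":[0,0,0],"angular":[0,0,0],"gripper":0},{"offset":[0,0,0],"angular":[0,0,0],"gripper":0},{"offset":[0,0,0],"angular":[0,0,0],"gripper":0}]}' 50
```

```text
t: 4.15
tool_pos: [532.7, -112.8, 127.8]
orientation: [179.8, 0.1, 96.1]
force: [0.4, 0.1, 0.1]
gripper_width: 0.697
grip_force: 0.0
t: 4.95
tool_pos: [531.7, -112.4, 126.3]
orientation: [180.0, 0.0, 96.1]
force: [-1.4, -0.4, 3.8]
gripper_width: 0.157
grip_force: 53.4
```

```bash
python3 -m creep '{"motion":[{"offset":[0,0,0.2],"angular":[0,0,0],"gripper":0},{"offset":[0,0,0.5],"angular":[0,0,0],"gripper":0},{"offset":[0,0,0.6],"angular":[0,0,0],"gripper":0},{"offset":[0,0,0.6],"angular":[0,0,0],"gripper":0},{"offset":[0,0,0.6],"angular":[0,0,0],"gripper":0},{"offset":[-0.1,0.6,0],"angular":[0,0,0],"gripper":0},{"offset":[-0.1,0.8,0],"angular":[0,0,0],"gripper":0},{"offset":[-0.1,0.8,0],"angular":[0,0,0],"gripper":0}]}'
python3 -m creep '{"motion":[{"offset":[-0.1,0.8,0],"angular":[0,0,0],"gripper":0},{"offset":[-0.1,0.5,0],"angular":[0,0,0],"gripper":0},{"offset":[0,0.3,0],"angular":[0,0,0],"gripper":0},{"offset":[0,0,0],"angular":[0,0,0],"gripper":0},{"offset":[0,0,0],"angular":[0,0,0],"gripper":0},{"offset":[0,0,0],"angular":[0,0,0],"gripper":0},{"offset":[0,0,0],"angular":[0,0,0],"gripper":0},{"offset":[0,0,0],"angular":[0,0,0],"gripper":0}]}'
python3 - <<'E'
from h import *
s=env.state();print(s["tool_pos"],s["orientation"],s["joint_pos"],s["force"])
c=env.capture("wrist");save(c,"w2");P=cloud(c)
for l,z in (("gauge_handle",227),("gauge_tip",141),("bore_mouth",50),("depth_gauge",156)):
    for r in env.spot_point(l,"wrist")[:2]:
        p=r["point"];print(l,round(r["score"],2),np.round(p,1),P[int(p[1]),int(p[0])].round(1),onz(c,p,z).round(1))
for l in ("depth_gauge","nest"):
    for r in env.cut_out(l,"wrist")[:1]:
        m=r["pixels"]&(c["depth"]>0);Q=P[m];print(l,r["bbox"],m.sum())
        for lo,hi in ((47,53),(155,180)):
            q=Q[(Q[:,2]>lo)&(Q[:,2]<hi)]
            if len(q)>20:
                b=cv2.minAreaRect(q[:,:2].astype(np.float32));print(lo,hi,len(q),np.round(b[0],1),np.round(b[1],1),round(b[2],1),np.median(q[:,2]).round(1))
E
```

```text
t: 5.75
tool_pos: [519.1, -23.3, 225.9]
orientation: [-180.0, -0.0, 96.0]
force: [-0.1, 0.4, -1.3]
gripper_width: 0.155
grip_force: 52.7
t: 6.55
tool_pos: [511.6, 39.1, 225.9]
orientation: [-180.0, 0.0, 96.0]
force: [-0.1, 0.4, -2.0]
gripper_width: 0.158
grip_force: 52.7
[511.63103863  39.09025137 225.94765476] [-1.79993481e+02  1.13596115e-03  9.60221451e+01] [-9.14238931e+00  9.70461667e-01  1.02928886e+02 -2.88610297e-03
  7.61066465e+01 -1.51638412e+01] [-0.11099304  0.43086196 -1.99854407]
bore_mouth 0.6 [294.3 101.7] [512.8 129.9  11.7] [512.  128.5  50. ]
depth_gauge 0.9 [279.9 243.2] [508.5  44.3 171.8] [509.6  37.2 156. ]
depth_gauge [225.1, 229.8, 112.8, 114.3] 6070
155 180 3625 [511.7  38.2] [70.  22.2] 6.2 167.4
nest [206.2, 55.7, 174.0, 90.9] 12590
47 53 7369 [507.9 128.8] [100.6  70.4] 9.0 49.9
```

View pics/w2.png

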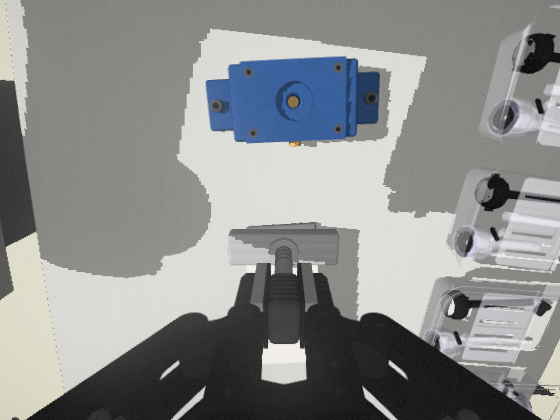

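The picture shows the blue nest's bore at (294,101) with brass visible at the bottom, and the bridge held level in the jaws at (284,246). I'll refine the bore centre from the nest's top-face edge.

```bash
python3 - <<'E'
from h import *
from scipy.optimize import least_squares
c=env.capture("wrist");P=cloud(c);g=cv2.cvtColor(c["pixels"],cv2.COLOR_BGR2GRAY)
big=cv2.resize(c["pixels"][70:135,260:330],None,fx=8,fy=8,interpolation=cv2.INTER_CUBIC);cv2.imwrite("pics/bore.png",big)
# top face rectangle fit (main face 92 x 70): y-extents
m=env.cut_out("nest","wrist")[0]["pixels"];Q=P[m]
q=Q[(abs(Q[:,2]-50)<1.5)];t=np.radians(9);u=q[:,:2]@[np.cos(t),np.sin(t)];v=q[:,:2]@[-np.sin(t),np.cos(t)]
for a in (8.5,9,9.5,10):
    b=np.radians(a);print(a,[np.round(np.percentile(q[:,:2]@w,[.3,99.7]),1) for w in ((np.cos(b),np.sin(b)),(-np.sin(b),np.cos(b)))])
# counterbore: top-face boundary around hole, by depth
yy,xx=np.mgrid[0:420,0:560]
R=np.hypot(P[...,0]-512,P[...,1]-128.5)
hole=((P[...,2]<47.5)&(R<22)).astype(np.uint8)
cs,_=cv2.findContours(hole,cv2.RETR_EXTERNAL,cv2.CHAIN_APPROX_NONE);k=max(cs,key=cv2.contourArea)[:,0]
W=np.array([onz(c,p,50)[:2] for p in k]);f=least_squares(lambda a:np.hypot(*(W-a[:2]).T)-a[2],[512,128,17],loss="soft_l1");print("cb",f.x,len(k))
# bore by depth: below z 41
h2=((P[...,2]<41)&(R<14)&(P[...,2]>-20));print(h2.sum(),np.percentile(P[h2][:,2],[5,25,50,75]))
cs,_=cv2.findContours(h2.astype(np.uint8),cv2.RETR_EXTERNAL,cv2.CHAIN_APPROX_NONE);k=max(cs,key=cv2.contourArea)[:,0]
W=np.array([onz(c,p,44)[:2] for p in k]);f=least_squares(lambda a:np.hypot(*(W-a[:2]).T)-a[2],[512,128,6],loss="soft_l1");print("bore@44",f.x)
E
```

```text
8.5 [array([479.2, 571.2]), array([17.5, 87.2])]
9 [array([479.6, 571.7]), array([12.8, 82.5])]
9.5 [array([480.1, 572.2]), array([ 8.2, 78. ])]
10 [array([480.3, 572.6]), array([ 3.4, 73.4])]
cb [511.66385869 129.18199963  16.23670668] 106
142 [ 0.64911106 11.12977212 11.73667856 12.79515101]
bore@44 [511.63949973 129.29752155   5.60113431]
```

View pics/bore.png

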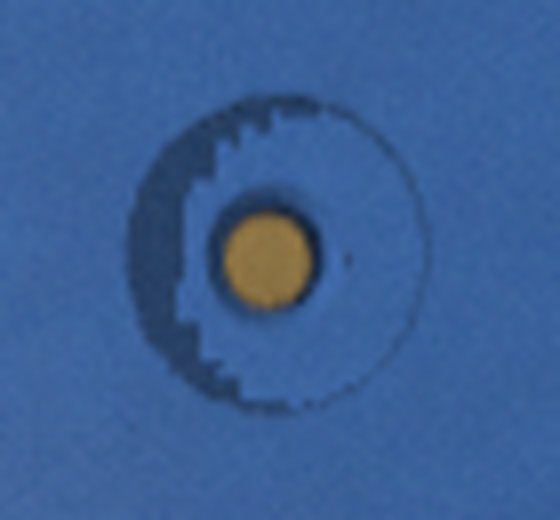

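The bore centre is at about (511.7, 129.3) in the wrist camera frame. The gauge axis in that frame is the TCP plus (-0.2, -0.85), so I'll aim the TCP at (511.85, 130.1).

```bash
python3 -m creep '{"motion":[{"offset":[0,0.4,0],"angular":[0,0,0],"gripper":0},{"offset":[0,0.8,0],"angular":[0,0,0],"gripper":0},{"offset":[0,0.7,0],"angular":[0,0,0],"gripper":0},{"offset":[0.005,0.375,-0.3],"angular":[0,0,0],"gripper":0},{"offset":[0,0,-0.7],"angular":[0,0,0],"gripper":0},{"offset":[0,0,-0.6],"angular":[0,0,0],"gripper":0},{"offset":[0,0,-0.4],"angular":[0,0,0],"gripper":0},{"offset":[0,0,0],"angular":[0,0,0],"gripper":0}]}'
python3 - <<'E'
from h import *
for i in range(3): c=env.capture("scene")
s=env.state();print(s["tool_pos"],s["orientation"],s["force"])
x=cv2.resize(c["pixels"][220:350,110:285],None,fx=4,fy=4,interpolation=cv2.INTER_CUBIC);cv2.imwrite("pics/s2.png",x)
E
```

```text
t: 7.8
tool_pos: [509.2, 130.4, 142.3]
orientation: [-179.6, -0.0, 96.1]
force: [-1.3, -0.0, -1.8]
gripper_width: 0.159
grip_force: 52.5
[512.28811545 130.56160819 146.64248273] [1.79934814e+02 1.49518756e-02 9.60756682e+01] [-0.38119395  0.39447733 -1.15288408]
```

View pics/s2.png

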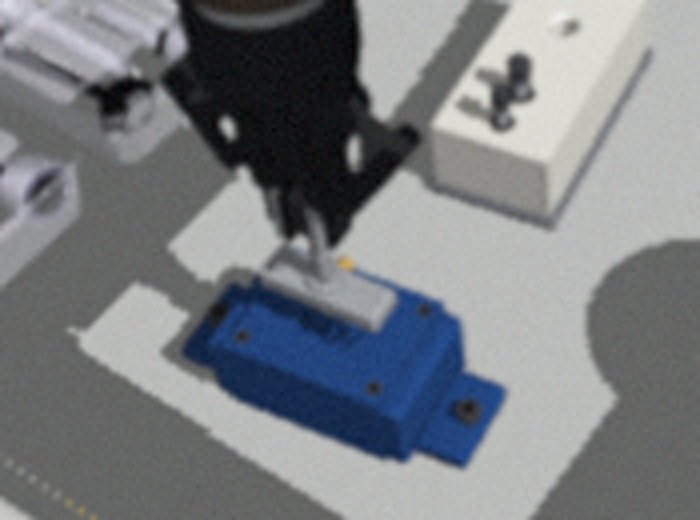

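The crop shows the bridge level above the blue nest at about (330,285), over the bore, with the arm still settling. Next is a slow approach.

```bash
python3 -m creep '{"motion":[{"offset":[0,0,0],"angular":[0,0,0],"gripper":0},{"offset":[0,0,0],"angular":[0,0,0],"gripper":0},{"offset":[0,0,-0.08],"angular":[0,0,0],"gripper":0},{"offset":[0,0,-0.08],"angular":[0,0,0],"gripper":0},{"offset":[0,0,-0.08],"angular":[0,0,0],"gripper":0},{"offset":[0,0,-0.08],"angular":[0,0,0],"gripper":0},{"offset":[0,0,0],"angular":[0,0,0],"gripper":0},{"offset":[0,0,0],"angular":[0,0,0],"gripper":0}]}'
```

```text
t: 8.75
tool_pos: [511.6, 130.8, 133.0]
orientation: [-180.0, -0.0, 96.1]
force: [-0.1, 0.1, -1.6]
gripper_width: 0.156
grip_force: 52.6
```

```bash
python3 -m creep '{"motion":[{"offset":[0.005,-0.015,0],"angular":[0,0,0],"gripper":0},{"offset":[0,0,-0.03],"angular":[0,0,0],"gripper":0},{"offset":[0,0,-0.04],"angular":[0,0,0],"gripper":0},{"offset":[0,0,-0.04],"angular":[0,0,0],"gripper":0},{"offset":[0,0,-0.04],"angular":[0,0,0],"gripper":0},{"offset":[0,0,-0.02],"angular":[0,0,0],"gripper":0},{"offset":[0,0,0],"angular":[0,0,0],"gripper":0},{"offset":[0,0,0],"angular":[0,0,0],"gripper":0}]}'
```

```text
t: 9.55
tool_pos: [511.9, 130.2, 126.4]
orientation: [-180.0, 0.0, 96.1]
force: [0.3, 0.9, -2.8]
gripper_width: 0.159
grip_force: 52.6
```

```bash
python3 -m creep '{"motion":[{"offset":[0,0,-0.04],"angular":[0,0,0],"gripper":0},{"offset":[0,0,-0.04],"angular":[0,0,0],"gripper":0},{"offset":[0,0,-0.03],"angular":[0,0,0],"gripper":0},{"offset":[0,0,-0.03],"angular":[0,0,0],"gripper":0},{"offset":[0,0,-0.03],"angular":[0,0,0],"gripper":0},{"offset":[0,0,-0.03],"angular":[0,0,0],"gripper":0},{"offset":[0,0,0],"angular":[0,0,0],"gripper":0},{"offset":[0,0,0],"angular":[0,0,0],"gripper":0}]}'
```

```text
t: 10.35
tool_pos: [511.9, 130.2, 118.7]
orientation: [-180.0, 0.0, 96.1]
force: [-4.1, -0.0, 4.4]
gripper_width: 0.157
grip_force: 53.5
```

```bash
python3 -m creep '{"motion":[{"offset":[-0.005,0,-0.02],"angular":[0,0,0],"gripper":0},{"offset":[0,0,-0.03],"angular":[0,0,0],"gripper":0},{"offset":[0,0,-0.03],"angular":[0,0,0],"gripper":0},{"offset":[0,0,-0.03],"angular":[0,0,0],"gripper":0},{"offset":[0,0,-0.03],"angular":[0,0,0],"gripper":0},{"offset":[0,0,-0.03],"angular":[0,0,0],"gripper":0},{"offset":[0,0,-0.03],"angular":[0,0,0],"gripper":0},{"offset":[0,0,-0.03],"angular":[0,0,0],"gripper":0}]}'
```

```text
t: 11.15
tool_pos: [511.8, 130.1, 109.1]
orientation: [180.0, 0.0, 96.1]
force: [-2.7, -0.8, 4.8]
gripper_width: 0.154
grip_force: 53.6
```

```bash
python3 -m creep '{"motion":[{"offset":[0,0,-0.03],"angular":[0,0,0],"gripper":0},{"offset":[0,0,-0.03],"angular":[0,0,0],"gripper":0},{"offset":[0,0,-0.03],"angular":[0,0,0],"gripper":0},{"offset":[0,0,-0.03],"angular":[0,0,0],"gripper":0},{"offset":[0,0,-0.03],"angular":[0,0,0],"gripper":0},{"offset":[0,0,-0.03],"angular":[0,0,0],"gripper":0},{"offset":[0,0,-0.01],"angular":[0,0,0],"gripper":0},{"offset":[0,0,0],"angular":[0,0,0],"gripper":0}]}'
```

```text
t: 11.95
tool_pos: [511.8, 130.1, 101.5]
orientation: [180.0, -0.0, 96.1]
force: [-1.8, -0.5, 2.9]
gripper_width: 0.155
grip_force: 53.5
```

```bash
python3 -m creep '{"motion":[{"offset":[0,0,-0.01],"angular":[0,0,0],"gripper":0},{"offset":[0,0,-0.01],"angular":[0,0,0],"gripper":0},{"offset":[0,0,-0.01],"angular":[0,0,0],"gripper":0},{"offset":[0,0,-0.01],"angular":[0,0,0],"gripper":0},{"offset":[0,0,-0.01],"angular":[0,0,0],"gripper":0},{"offset":[0,0,-0.01],"angular":[0,0,0],"gripper":0},{"offset":[0,0,-0.01],"angular":[0,0,0],"gripper":0},{"offset":[0,0,-0.01],"angular":[0,0,0],"gripper":0}]}'
```

```text
t: 12.75
tool_pos: [511.8, 130.2, 98.4]
orientation: [180.0, -0.0, 96.1]
force: [-2.0, -0.3, 3.7]
gripper_width: 0.157
grip_force: 53.6
```

```bash
python3 -m creep '{"motion":[{"offset":[0,0,-0.005],"angular":[0,0,0],"gripper":0},{"offset":[0,0,-0.005],"angular":[0,0,0],"gripper":0},{"offset":[0,0,-0.005],"angular":[0,0,0],"gripper":0},{"offset":[0,0,-0.005],"angular":[0,0,0],"gripper":0},{"offset":[0,0,-0.005],"angular":[0,0,0],"gripper":0},{"offset":[0,0,-0.005],"angular":[0,0,0],"gripper":0},{"offset":[0,0,0],"angular":[0,0,0],"gripper":0},{"offset":[0,0,0],"angular":[0,0,0],"gripper":0}]}'
```

```text
t: 13.55
tool_pos: [511.8, 130.1, 97.2]
orientation: [180.0, 0.0, 96.1]
force: [-0.4, -0.7, 3.8]
gripper_width: 0.157
grip_force: 53.6
```

```bash
python3 -m creep '{"motion":[{"offset":[0,0,-0.005],"angular":[0,0,0],"gripper":0},{"offset":[0,0,-0.005],"angular":[0,0,0],"gripper":0},{"offset":[0,0,-0.005],"angular":[0,0,0],"gripper":0},{"offset":[0,0,-0.005],"angular":[0,0,0],"gripper":0},{"offset":[0,0,-0.005],"angular":[0,0,0],"gripper":0},{"offset":[0,0,0],"angular":[0,0,0],"gripper":0},{"offset":[0,0,0],"angular":[0,0,0],"gripper":0},{"offset":[0,0,0],"angular":[0,0,0],"gripper":0}]}'
```

```text
t: 14.35
tool_pos: [511.7, 130.1, 96.2]
orientation: [180.0, 0.0, 96.1]
force: [-1.6, 0.3, 4.3]
gripper_width: 0.159
grip_force: 53.7
```

```bash
python3 -m creep '{"motion":[{"offset":[0,0,-0.005],"angular":[0,0,0],"gripper":0},{"offset":[0,0,-0.005],"angular":[0,0,0],"gripper":0},{"offset":[0,0,-0.005],"angular":[0,0,0],"gripper":0},{"offset":[0,0,-0.005],"angular":[0,0,0],"gripper":0},{"offset":[0,0,-0.005],"angular":[0,0,0],"gripper":0},{"offset":[0,0,0],"angular":[0,0,0],"gripper":0},{"offset":[0,0,0],"angular":[0,0,0],"gripper":0},{"offset":[0,0,0],"angular":[0,0,0],"gripper":0}]}'
```

```text
t: 15.15
tool_pos: [511.9, 130.1, 96.0]
orientation: [180.0, 0.0, 96.1]
force: [-3.7, -0.4, 10.0]
gripper_width: 0.157
grip_force: 54.4
```

```bash
python3 -m creep '{"motion":[{"offset":[0,0,0],"angular":[0,0,0],"gripper":0},{"offset":[0,0,0],"angular":[0,0,0],"gripper":0},{"offset":[0,0,0],"angular":[0,0,0],"gripper":0},{"offset":[0,0,0],"angular":[0,0,0],"gripper":0},{"offset":[0,0,0],"angular":[0,0,0],"gripper":0},{"offset":[0,0,0],"angular":[0,0,0],"gripper":0},{"offset":[0,0,0],"angular":[0,0,0],"gripper":0},{"offset":[0,0,0],"angular":[0,0,0],"gripper":0}]}'
```

```text
t: 15.95
tool_pos: [511.9, 130.2, 96.0]
orientation: [-180.0, 0.0, 96.1]
force: [-3.8, -0.6, 9.3]
gripper_width: 0.157
grip_force: 54.4
```

```bash
python3 - <<'E'
from h import *
c=env.capture("wrist");save(c,"w3");P=cloud(c)
Q=P[env.cut_out("depth_gauge","wrist")[0]["pixels"]]
q=Q[(Q[:,2]>55)&(Q[:,2]<70)];print(np.percentile(q[:,2],[5,50,95]),cv2.minAreaRect(q[:,:2].astype(np.float32)))
A=np.c_[q[:,:2]-q[:,:2].mean(0),np.ones(len(q))];print(np.linalg.lstsq(A,q[:,2],rcond=None)[0]*[57.3,57.3,1]);print(env.state()["force"],env.state()["tool_pos"])
E
```

```text
[56.92731267 61.66341573 65.92948875] ((511.9520568847656, 129.3736572265625), (70.1246109008789, 22.195505142211914), 6.292125225067139)
[ 0.55973619 -7.12935669 61.57737526]
[-3.11447708 -0.97449465 10.62224104] [511.87749409 130.17199805  96.03222412]
```

Seated: the bridge top reads about 62 mm, and the force is steady at about 10 N plus the gauge's weight. I'll hold a little longer, then lift straight out.

```bash
python3 -m creep '{"motion":[{"offset":[0,0,0],"angular":[0,0,0],"gripper":0},{"offset":[0,0,0],"angular":[0,0,0],"gripper":0},{"offset":[0,0,0.05],"angular":[0,0,0],"gripper":0},{"offset":[0,0,0.15],"angular":[0,0,0],"gripper":0},{"offset":[0,0,0.3],"angular":[0,0,0],"gripper":0},{"offset":[0,0,0.4],"angular":[0,0,0],"gripper":0},{"offset":[0,0,0.5],"angular":[0,0,0],"gripper":0},{"offset":[0,0,0.5],"angular":[0,0,0],"gripper":0}]}'
python3 -m creep '{"motion":[{"offset":[0,0,0.6],"angular":[0,0,0],"gripper":0},{"offset":[0,0,0.5],"angular":[0,0,0],"gripper":0},{"offset":[0,0,0.3],"angular":[0,0,0],"gripper":0},{"offset":[0.05,-0.3,0],"angular":[0,0,0],"gripper":0},{"offset":[0.1,-0.7,0],"angular":[0,0,0],"gripper":0},{"offset":[0.1,-0.9,0],"angular":[0,0,0],"gripper":0},{"offset":[0.1,-0.9,0],"angular":[0,0,0],"gripper":0},{"offset":[0.1,-0.9,0],"angular":[0,0,0],"gripper":0}]}'
python3 -m creep '{"motion":[{"offset":[0.05,-0.9,0],"angular":[0,0,0],"gripper":0},{"offset":[0,-0.8,0],"angular":[0,0,0],"gripper":0},{"offset":[0,-0.5,0],"angular":[0,0,0],"gripper":0},{"offset":[0,-0.16,0],"angular":[0,0,0],"gripper":0},{"offset":[0,0,0],"angular":[0,0,0],"gripper":0},{"offset":[0,0,0],"angular":[0,0,0],"gripper":0},{"offset":[0,0,0],"angular":[0,0,0],"gripper":0},{"offset":[0,0,0],"angular":[0,0,0],"gripper":0}]}'
```

```text
t: 16.85
tool_pos: [511.2, 130.1, 172.2]
orientation: [-179.9, 0.0, 96.1]
force: [0.9, 1.1, -2.5]
gripper_width: 0.154
grip_force: 52.7
t: 17.65
tool_pos: [528.8, -19.8, 225.7]
orientation: [-179.8, -0.0, 96.1]
force: [0.8, 0.3, -1.5]
gripper_width: 0.155
grip_force: 52.7
t: 18.45
tool_pos: [531.7, -111.3, 227.1]
orientation: [-180.0, -0.0, 96.2]
force: [-0.1, 0.6, -1.1]
gripper_width: 0.158
grip_force: 52.7
```

```bash
python3 -m creep '{"motion":[{"offset":[0,-0.04,-0.4],"angular":[0,0,0],"gripper":0},{"offset":[0,0,-0.6],"angular":[0,0,0],"gripper":0},{"offset":[0,0,-0.6],"angular":[0,0,0],"gripper":0},{"offset":[0,0,-0.3],"angular":[0,0,0],"gripper":0},{"offset":[0,0,0],"angular":[0,0,0],"gripper":0},{"offset":[0,0,0],"angular":[0,0,0],"gripper":0},{"offset":[0,0,0],"angular":[0,0,0],"gripper":0},{"offset":[0,0,0],"angular":[0,0,0],"gripper":0}]}'
python3 - <<'E'
from h import *
c=env.capture("wrist");save(c,"w4");P=cloud(c)
Q=P[env.cut_out("depth_gauge","wrist")[0]["pixels"]];q=Q[(Q[:,2]>100)&(Q[:,2]<122)];print(np.median(q[:,2]),cv2.minAreaRect(q[:,:2].astype(np.float32)))
c=env.capture("scene");x=cv2.resize(c["pixels"][170:290,170:320],None,fx=4,fy=4,interpolation=cv2.INTER_CUBIC);cv2.imwrite("pics/s4.png",x)
E
```

```text
t: 19.25
tool_pos: [532.6, -114.2, 152.6]
orientation: [179.9, 0.1, 96.1]
force: [-0.9, 0.1, -1.8]
gripper_width: 0.153
grip_force: 52.7
118.06012286777164 ((532.7095947265625, -114.9478530883789), (70.3595199584961, 22.02113151550293), 6.1496477127075195)
```

View pics/s4.png

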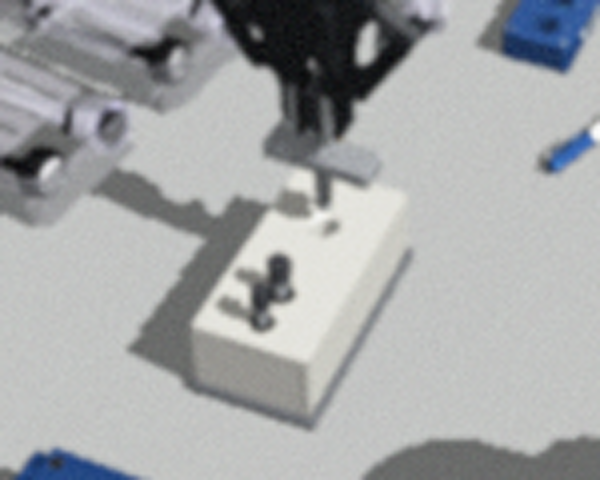

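The rod, at about (322,190) in the crop, hangs just above the bright rim of the rack hole at (322,218), so it is aligned.

```bash
python3 -m creep '{"motion":[{"offset":[0,0,0],"angular":[0,0,0],"gripper":0},{"offset":[0,0,0],"angular":[0,0,0],"gripper":0},{"offset":[0,0,0],"angular":[0,0,0],"gripper":0},{"offset":[0,0,0],"angular":[0,0,0],"gripper":0},{"offset":[0,0,-0.03],"angular":[0,0,0],"gripper":0},{"offset":[0,0,-0.03],"angular":[0,0,0],"gripper":0},{"offset":[0,0,0],"angular":[0,0,0],"gripper":0},{"offset":[0,0,0],"angular":[0,0,0],"gripper":0}]}'
```

```text
t: 20.2
tool_pos: [531.7, -113.8, 148.7]
orientation: [-180.0, -0.0, 96.1]
force: [-0.2, -0.1, -1.0]
gripper_width: 0.157
grip_force: 52.7
```

```bash
python3 -m creep '{"motion":[{"offset":[-0.005,0.015,0],"angular":[0,0,0],"gripper":0},{"offset":[0,0,-0.1],"angular":[0,0,0],"gripper":0},{"offset":[0,0,-0.2],"angular":[0,0,0],"gripper":0},{"offset":[0,0,-0.3],"angular":[0,0,0],"gripper":0},{"offset":[0,0,-0.25],"angular":[0,0,0],"gripper":0},{"offset":[0,0,-0.1],"angular":[0,0,0],"gripper":0},{"offset":[0,0,-0.05],"angular":[0,0,0],"gripper":0},{"offset":[0,0,0],"angular":[0,0,0],"gripper":0}]}'
```

```text
t: 21.0
tool_pos: [531.4, -113.2, 108.5]
orientation: [-180.0, -0.0, 96.1]
force: [0.2, 0.4, -2.1]
gripper_width: 0.159
grip_force: 52.7
```

```bash
python3 -m creep '{"motion":[{"offset":[0,0,-0.04],"angular":[0,0,0],"gripper":0},{"offset":[0,0,-0.04],"angular":[0,0,0],"gripper":0},{"offset":[0,0,-0.03],"angular":[0,0,0],"gripper":0},{"offset":[0,0,-0.02],"angular":[0,0,0],"gripper":0},{"offset":[0,0,-0.01],"angular":[0,0,0],"gripper":0},{"offset":[0,0,0],"angular":[0,0,0],"gripper":0},{"offset":[0,0,0],"angular":[0,0,0],"gripper":0},{"offset":[0,0,0],"angular":[0,0,0],"gripper":0}]}'
```

```text
t: 21.8
tool_pos: [531.6, -113.3, 103.3]
orientation: [180.0, 0.0, 96.1]
force: [-0.2, 0.4, -1.8]
gripper_width: 0.156
grip_force: 52.7
```

```bash
python3 -m creep '{"motion":[{"offset":[0,0,-0.005],"angular":[0,0,0],"gripper":0},{"offset":[0,0,-0.005],"angular":[0,0,0],"gripper":0},{"offset":[0,0,-0.005],"angular":[0,0,0],"gripper":0},{"offset":[0,0,-0.005],"angular":[0,0,0],"gripper":0},{"offset":[0,0,-0.005],"angular":[0,0,0],"gripper":0},{"offset":[0,0,0],"angular":[0,0,0],"gripper":0},{"offset":[0,0,0],"angular":[0,0,0],"gripper":0},{"offset":[0,0,0],"angular":[0,0,0],"gripper":0}]}'
```

```text
t: 22.6
tool_pos: [531.5, -113.3, 102.2]
orientation: [180.0, 0.0, 96.1]
force: [-0.5, 0.2, -2.3]
gripper_width: 0.154
grip_force: 52.7
```

```bash
python3 -m creep '{"motion":[{"offset":[0,0,-0.005],"angular":[0,0,0],"gripper":0},{"offset":[0,0,-0.003],"angular":[0,0,0],"gripper":0},{"offset":[0,0,0],"angular":[0,0,0],"gripper":0},{"offset":[0,0,0],"angular":[0,0,0],"gripper":0},{"offset":[0,0,0],"angular":[0,0,0],"gripper":0},{"offset":[0,0,0],"angular":[0,0,0],"gripper":0},{"offset":[0,0,0],"angular":[0,0,0],"gripper":0},{"offset":[0,0,0],"angular":[0,0,0],"gripper":0}]}'
```

```text
t: 23.4
tool_pos: [531.6, -113.3, 102.0]
orientation: [180.0, 0.0, 96.1]
force: [-1.2, 1.1, 1.2]
gripper_width: 0.153
grip_force: 53.3
```

```bash
python3 -m creep '{"motion":[{"offset":[0,0,0],"angular":[0,0,0],"gripper":0.3},{"offset":[0,0,0],"angular":[0,0,0],"gripper":0.6},{"offset":[0,0,0],"angular":[0,0,0],"gripper":0.8},{"offset":[0,0,0],"angular":[0,0,0],"gripper":0.8},{"offset":[0,0,0],"angular":[0,0,0],"gripper":0.8},{"offset":[0,0,0],"angular":[0,0,0],"gripper":0.8},{"offset":[0,0,0],"angular":[0,0,0],"gripper":0.8},{"offset":[0,0,0],"angular":[0,0,0],"gripper":0.8}]}'
python3 -m creep '{"motion":[{"offset":[0,0,0.2],"angular":[0,0,0],"gripper":0.8},{"offset":[0,0,0.6],"angular":[0,0,0],"gripper":0.8},{"offset":[0,0,0.8],"angular":[0,0,0],"gripper":0.8},{"offset":[0,0,0.8],"angular":[0,0,0],"gripper":0.8},{"offset":[0,0,0.8],"angular":[0,0,0],"gripper":0.8},{"offset":[0,0,0.4],"angular":[0,0,0],"gripper":0.8},{"offset":[0,0,0],"angular":[0,0,0],"gripper":0.8},{"offset":[0,0,0],"angular":[0,0,0],"gripper":0.8}]}'
python3 - <<'E'
from h import *
c=env.capture("wrist");save(c,"w5");P=cloud(c)
Q=P[env.cut_out("depth_gauge","wrist")[0]["pixels"]]
for lo,hi in ((64,70),(105,135)):
    q=Q[(Q[:,2]>lo)&(Q[:,2]<hi)];print(np.median(q[:,2]),cv2.minAreaRect(q[:,:2].astype(np.float32)))
E
```

```text
t: 24.2
tool_pos: [531.5, -113.2, 101.9]
orientation: [-180.0, 0.0, 96.1]
force: [-0.5, -0.1, -0.3]
gripper_width: 0.804
grip_force: 0.0
t: 25.0
tool_pos: [531.4, -113.2, 245.7]
orientation: [-180.0, 0.0, 96.1]
force: [-1.0, -0.2, -0.8]
gripper_width: 0.799
grip_force: 0.0
67.59063715047921 ((531.892333984375, -114.2511978149414), (69.56322479248047, 21.90721321105957), 5.940940856933594)
116.76697659076373 ((532.0059204101562, -114.0029067993164), (13.71656322479248, 19.77813720703125), 5.926194667816162)
```

View pics/w5.png

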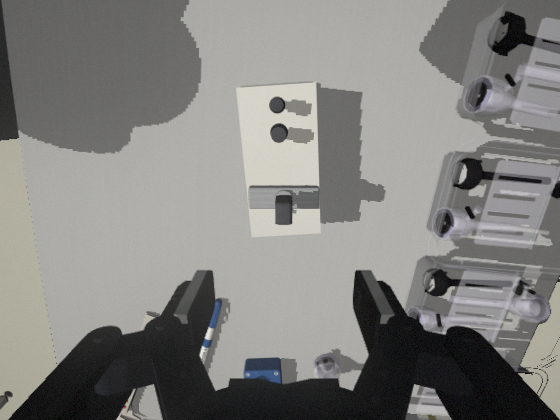

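The gauge stands free and level in the rack, with its bridge at about (284,197) and its handle at (284,210). The handle top at about 117 mm matches a reading of about 39 mm, which is the depth I felt.

```bash
python3 -c "from bench import env;print(env.job_done())"
```

```text
the job is handed in; nothing more can be done
None
```

The gauge bottomed out on the stop about 39 mm below the nest's top face, was held there for over a second with about 10–12 N, and is back in its rack hole, released, still reading about 39 mm; the job is handed in.

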